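Fit the spare gear into the sprung drive hub and hold it home

ROBOT

A 6-joint arm with a two-finger parallel gripper is mounted at the origin on a cart in front of the work surface, level with it; the furniture and walls round the work are solid. World frame = base frame: x ahead of the robot, y to its left, z up, the work surface at z = 0. Lengths are in m, angles in degrees, forces in N, time in s.
With the tool pointing down it reaches from about 0.275 to 0.85 m from the base axis. Payload 19 kg.
Tool frame: the origin (TCP) lies midway between the tips of the shut fingers; the grasp point (between the pads) lies 19 mm behind it; z points along the fingers, y is the line along which they close (so a half turn about z gives the same grasp; the last joint's range is limited). The gripper opens to 85 mm and grips with 20 to 120 N. Pads are 22 mm wide; open, the fingers measure 114 mm over their backs; the gripper's body (76 mm by 85 mm) begins 54 mm behind the grasp point. The pads swing forward as they close: fully open they stand 13 mm farther back than shut.
Start: joints at [34.32, 8.623, 82.357, -0, 89.026, -7.678], TCP at [0.427, 0.385, 0.231] pointing down, gripper open.
Joint ranges: [-160.23, 160.23], [-39.13, 120.54], [6.94, 153.29], [-79.49, 259.48], [9.18, 160.14], [-161.06, 161.06]. Speed limits (degrees/s): [108.29, 108.29, 127.2, 172.46, 172.46, 172.46].

INTERFACE

Orientations are given as a 3x3 rotation matrix whose columns are the frame's x, y, z axes.
In Python, from bench import r gives the robot as it stands.
- The arm moves only by the shell command python3 -m creep 'ROWS' [OPENING] [FORCE]. ROWS is a JSON object of lists of equal length, an entry for each row: "linear": the shift along the tool's x, y, z each as a share of 120 mm, from -1 to 1, a list of three; "rotation": the turn, a rotation vector about the tool's x, y, z each as a share of 2 pi rad, from -1 to 1, a list of three. A call has 1 to 8 rows; each row is the pose to reach, as a shift and turn from the pose commanded when the call began, along the tool's axes at that moment, turning the shorter way round; what a row does not reach only later rows make up. A row lasts 1/8 s, in which the tool goes at most 62.5 mm and 10.7 degrees, less where a joint would pass 70% of its speed; a pose out of reach is approached as far as the arm can. A call with a number of a shift or a turn outside -1 to 1 is refused whole. A call with a gripper value outside its range is refused whole. OPENING is the closure, from -1 (fully open) to 1 (shut), so that 0 is half open, set as the call begins (- or left out, the last holds). The fingers move at their own pace and stop on an object; FORCE is the grip in N (left out, the last holds). Time passes only in rows, so rows that repeat a pose let the fingers close. It gives the time, the measured TCP pose, the force, the opening and the grip force at its end, in the units of the state.
- r.state(): the state, without advancing time (a new reading comes with each control period).
- r.grab_frame(name): name is "side" or "top"; returns a dict with "image" (384x512x3 uint8, red, green, blue), "fovy" (degrees; the focal length in pixels is half the picture's height over the tangent of half this angle, whatever the lens; pixels are square), "cx", "cy" (the principal point, pixels), "rvec" (rotation vector, rad) and "tvec" (3), from world to camera coordinates, as OpenCV has them. Camera axes: x right, y down, z forward; pixel columns grow to the right and rows downward; lengths in m; the calibration is good to about 2 mm. A picture is of the moment at which its call begins. There is no depth.
- r.finish_job(): hands the job in; it is judged then, once.
The state is a dict: "time_s": time; "joint_pos": joint angles; "joint_vel": joint speeds; "joint_efforts": joint torques, N m; "position": TCP position; "tcp_rot": TCP orientation; "ft_force": force on the tool from outside, world axes, zero at the start; "moment": the same for the moment, N m; "grip_width": finger opening in m; "finger_force": force on a finger pad.
Only numpy, scipy, OpenCV 4.12 (cv2) and the standard library are available. Lean on these libraries where they do the work, as an engineer would, in place of code of your own. Each camera call takes 0.05 s, during which the arm holds its last target. There are 200 camera calls.

TASK

Pull the orange gear straight up out of its blue storage stand, against the two sprung ball catches. Turn it until the four keys of its stem line up with the cross-shaped bore of the drive unit's hub, slide it fully home so that the wheel sits flush on the hub, and finish while still holding it pressed down there, because the ejector pin pushes it out when it is let go. Leave the other things on the bench where they are.

Things in the scene. Friction and masses are not known exactly. Their poses are not given: they have to be found in the camera images.
- gear: spare drive gear, about 0.1 kg: orange toothed wheel 52 mm across, 10 mm thick, white grip tab on top, steel stem below. Origin: on the axis at the wheel's underside (the seating face), z up, x along the tab's length. At the start its stem stands in the stand's round hole, the tab within 0.35 rad of the stand's x axis
- gear_tab (a point): grip point of the gear's white tab, 38 mm above the gear's origin. Upright tab 34 mm long (gear x), 14 mm thick (gear y), from the wheel's top up to 52 mm above the gear's origin. Grip it across the 14 mm, fingertips ending at least 9 mm above the wheel's top, clear of the stand's posts
- stem_tip (a point): lower end of the gear's steel stem, 26 mm below the gear's origin. The stem is a cross of two bars 24 mm long x 8 mm thick, along gear x and gear y (four keys, alike every quarter turn; the tab lies along one pair); its lowest 7 mm taper to bars 20 mm long x 3 mm thick
- stand: fixed storage stand: blue block 70 (x) x 66 x 45 mm high with a round hole 28 mm wide; at both ends of its x axis an aluminium post, 35 to 48 mm off the axis, 62 mm high, with a sprung brass ball lapping about 1 mm over the wheel's rim. Some 10 N upwards pulls the gear past the balls in the first 4 mm. Origin: centre of the underside
- stand_seat (a point): centre of the stand's hole, level with the block's top, on which the wheel's underside rests at the start; z up
- drive: fixed drive unit: grey housing 84 x 76 mm, 60 mm high, on a steel foot plate 94 x 86 mm; the hub stands out of the middle of its top. It may stand nearer or farther than the stand. Origin: centre of the underside, z up
- hub_mouth (a point): centre of the hub's top face (34 mm square, 72 mm above the bench), on which the gear's wheel seats. z up; x and y lie along the arms of the cross-shaped bore and turn with the hub. Bore arms 28 mm from end to end, 10.4 mm wide, 30 mm deep; the keys enter at any quarter turn. Fully home, the gear's origin coincides with this point
- hub (a joint): angle of the hub in the housing, rad, positive anticlockwise seen from above; 0 has the cross along the housing's x and y. Stiff (braked, 0.3 N m)
- pin (a joint): travel of the sprung ejector pin inside the bore, m, positive downwards: 0 free, its top 16 mm below the hub's face; 0.010 with the gear fully home. Pushes upwards with 3.6 N at 0 and 6.6 N at 0.010
- kapton_roll: bystander: loose roll of amber tape lying flat, 61 mm across, 12 mm high; origin at the centre of its underside
- flux_bottle: bystander: loose small white bottle with green nozzle, 40 mm across, 126 mm high; origin at the centre of its underside
- battery: bystander: loose flat black phone battery, 101 x 38 x 5 mm; origin at the centre of its underside
- microscope: fixed stereo microscope, 0.42 m high, between the right half of the bench and the stand and drive on the left half; nothing to do with the job, the arm must pass over or round it. Origin: on the bench under its body, which reaches from about 0.15 m nearer the robot to 0.2 m farther, and 0.1 m to either side
Things that resemble listed ones, but are neither listed nor needed, are in the scene too. Of the things that look like the stand, take the one that is nearest to the robot's base at the start. There is more than one size of the gear; the one meant has the size given above.

How it is judged (in metres and radians):
On the way, in this order (a step that is already met when the one before it is completed fails the run):
1. the gear is pulled out of the stand: lifted at least 30 mm above its seat, held by the fingers (z of gear in the frame of stand_seat above 0.03 m and contact force between gear and the fingers above 1 N), for 0.1 s.
2. the keys have meshed: the stem stands at least 14 mm deep in the hub (z of gear in the frame of hub_mouth below 0.012 m and horizontal distance between gear and hub_mouth below 0.004 m), for 0.05 s.
At the end, for the whole second after the job is handed in: The gear's wheel sits on the hub (seating face within 2 mm of the hub's face, centred within 3 mm, upright within 0.06 rad), the ejector pin is pushed down more than 8 mm, and the robot's fingers are still holding the gear there (more than 2 N), at rest (z of gear in the frame of hub_mouth between -0.003 and 0.002 m and horizontal distance between gear and hub_mouth below 0.003 m and angle between gear's own z axis and vertical below 0.06 rad and value of joint pin above 0.008 m and contact force between gear and the fingers above 2 N and linear speed of gear below 0.02 m/s); the arm keeps its last pose, push and grip.
It fails at once if a loose bystander (tape roll, bottle, battery) is moved more than 30 mm (distance of any of kapton_roll, flux_bottle, battery from where it was at the start of the episode above 0.03 m).
It also fails if it takes over 48 s, if anything falls off the work surface, if the arm or the gripper's body presses on something with over 40 N, if the wrist force passes 120 N, or if a joint passes its speed limit or range.

## Working session

There is one attempt and no reset: what is moved stays moved. The work goes in short steps, Python scripts to look and compute and a shell command to move; the robot and the scene stay as the last step left them, time stands still between calls to the robot, and variables do not carry over. Pictures are saved under pics/ and viewed, at most 10 in all, crops included, and the job is handed in when it is done.

```bash
ls; mkdir -p pics; cat > h.py <<'E'
import numpy as np, cv2
from bench import r
def cam(n):
    f=r.grab_frame(n); R=cv2.Rodrigues(np.array(f['rvec'],float))[0]; t=np.array(f['tvec'],float).ravel()
    fl=192/np.tan(np.radians(f['fovy'])/2)
    return dict(im=f['image'],R=R,t=t,f=fl,cx=f['cx'],cy=f['cy'],C=-R.T@t)
def ray(c,u,v):
    d=c['R'].T@np.array([(u-c['cx'])/c['f'],(v-c['cy'])/c['f'],1]); return c['C'],d
def plane(c,u,v,z):
    C,d=ray(c,u,v); return C+d*(z-C[2])/d[2]
def proj(c,p):
    q=c['R']@np.array(p)+c['t']; return q[:2]/q[2]*c['f']+[c['cx'],c['cy']]
def save(c,name,box=None,s=1):
    im=c['im']
    if box: im=im[box[1]:box[3],box[0]:box[2]]
    cv2.imwrite('pics/'+name,cv2.cvtColor(cv2.resize(im,None,fx=s,fy=s,interpolation=cv2.INTER_CUBIC),cv2.COLOR_RGB2BGR))
E
python3 - <<'E'
from h import *
a=cam('side');b=cam('top')
for c in(a,b): print(c['C'],c['R'][2],c['f'],c['cx'],c['cy'])
save(a,'s0.png',None,1.5);save(b,'t0.png',None,1.5);np.save('a.npy',a,allow_pickle=True);np.save('b.npy',b,allow_pickle=True)
print(r.state())
E
```

```text
pics
[ 0.52475749 -0.74082692  0.9387147 ] [ 0.01075774  0.74295128 -0.66925904] 499.3900021766705 257.72345256404395 195.65025585458662
[0.37193943 0.23309691 1.27936867] [ 0.12011279 -0.002242   -0.99275772] 496.1961279091511 257.3380836952596 186.59673691266755
{'time_s': 0.1, 'joint_pos': array([ 3.43224788e+01,  8.64700727e+00,  8.23889539e+01,  6.93535928e-04,
        8.90270713e+01, -7.67811223e+00]), 'joint_vel': array([ 0.05797173, -0.07370115,  0.02024577,  0.02342404,  0.07065427,
       -0.05370788]), 'joint_efforts': array([ 3.86226267e-03, -7.14386344e+01, -5.71793282e+01, -1.12357475e-04,
        7.17949821e-03, -6.31485818e-05]), 'position': array([0.42712798, 0.38460934, 0.23074987]), 'tcp_rot': array([[-6.69138042e-01,  7.43137566e-01, -9.15390922e-04],
       [ 7.43138113e-01,  6.69137783e-01, -6.10309335e-04],
       [ 1.58978857e-04, -1.08864308e-03, -9.99999395e-01]]), 'ft_force': array([-0.40149113,  0.79080651,  0.00190455]), 'moment': array([ 0.00451744,  0.01660795, -0.00378248]), 'finger_force': 0.0, 'grip_width': 0.08537008619595077}
```

View pics/s0.png

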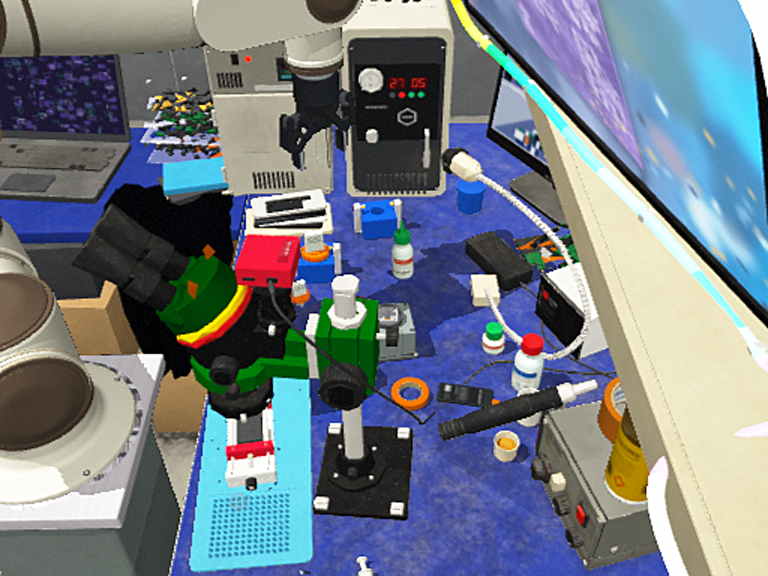

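View pics/t0.png

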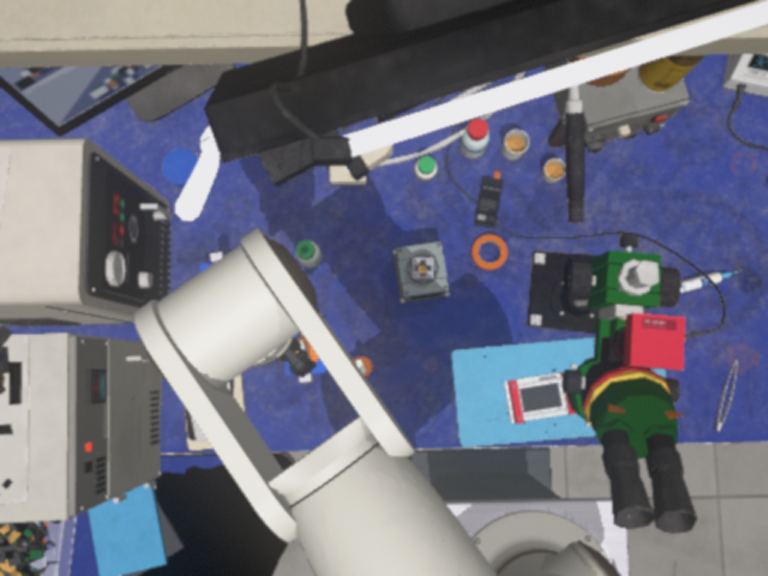

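The side view shows the gear in the near stand (about 316,250 in the 1.5x picture), an empty second stand (378,215), a smaller loose gear (300,292), and the drive partly hidden behind the microscope (395,330). In the top view the drive is at (422,268), and the arm covers the stand at about (305,375).

```bash
python3 - <<'E'
from h import *
a=np.load('a.npy',allow_pickle=True).item();b=np.load('b.npy',allow_pickle=True).item()
P=lambda n,c,u,v,z:print(n,plane(c,u/1.5,v/1.5,z).round(3))
P('gear tab side',a,316,240,.09);P('wheel side',a,316,254,.055);P('small',a,300,297,.01);P('small top',b,362,366,.02)
P('stand2 side',a,378,206,.045);P('drive top',b,422,268,.072);P('drive side',a,398,313,.072)
P('bottle',b,308,250,.1);P('roll',b,490,252,.01);P('stand top?',b,305,375,.05);P('bottle side',a,402,275,.0);P('mic',b,640,275,.3);P('battery',a,290,215,.03)
save(a,'s1.png',(150,120,300,250),5)
E
```

```text
gear tab side [0.411 0.351 0.09 ]
wheel side [0.409 0.354 0.055]
small [0.38  0.284 0.01 ]
small top [0.379 0.273 0.02 ]
stand2 side [0.526 0.519 0.045]
drive top [0.536 0.171 0.072]
drive side [0.557 0.172 0.072]
bottle [0.565 0.355 0.1  ]
roll [0.57 0.05 0.01]
stand top? [0.366 0.366 0.05 ]
bottle side [0.57  0.354 0.   ]
mic [ 0.49  -0.106  0.3  ]
battery [0.346 0.513 0.03 ]
```

View pics/s1.png

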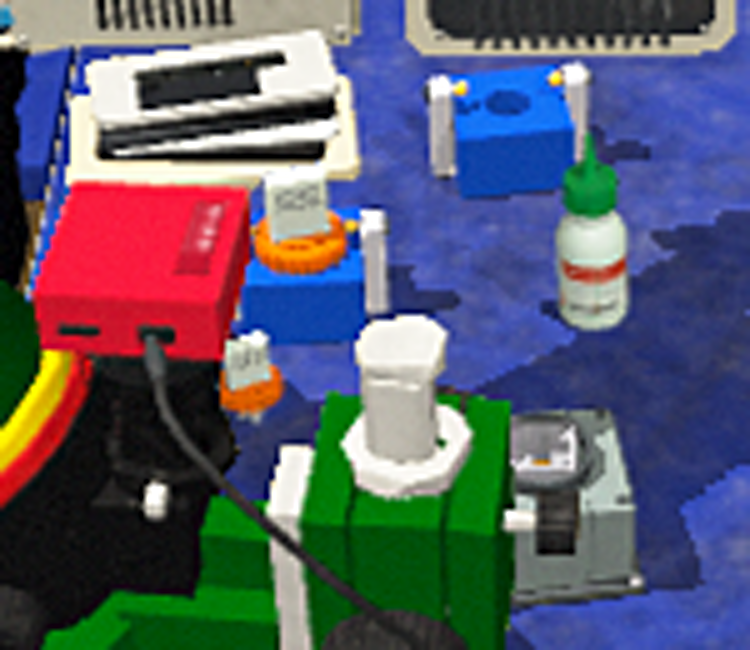

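```bash
python3 -m creep '{"linear":[[-0.45,-0.2,-0.2],[-0.9,-0.4,-0.4],[-0.9,-0.4,-0.4]],"rotation":[[0,0,0],[0,0,0],[0,0,0]]}' && python3 -m creep '{"linear":[[-0.4,-0.2,0],[-0.8,-0.4,0],[-0.8,-0.4,0],[-0.8,-0.4,0]],"rotation":[[0,0,0],[0,0,0],[0,0,0],[0,0,0]]}'
python3 - <<'E'
from h import *
b=np.load('b.npy',allow_pickle=True).item()
c=cam('top');np.save('c.npy',c,allow_pickle=True)
x=cv2.resize(c['im'][200:280,150:300],None,fx=5,fy=5,interpolation=cv2.INTER_CUBIC)
y=cv2.resize(b['im'][150:210,250:310],None,fx=6.67,fy=6.67,interpolation=cv2.INTER_CUBIC)
cv2.imwrite('pics/t1.png',cv2.cvtColor(x,cv2.COLOR_RGB2BGR));cv2.imwrite('pics/t2.png',cv2.cvtColor(y,cv2.COLOR_RGB2BGR))
E
```

```text
time_s: 0.48
position: [0.4652, 0.2697, 0.2809]
tcp_rot: [[-0.666, 0.746, 0.002], [0.746, 0.666, 0.0], [-0.001, 0.002, -1.0]]
ft_force: [0.1, 0.8, -0.1]
grip_width: 0.0853
finger_force: 0.0
time_s: 0.98
position: [0.4923, 0.1693, 0.2789]
tcp_rot: [[-0.669, 0.743, -0.001], [0.743, 0.669, 0.0], [0.001, -0.0, -1.0]]
ft_force: [-0.9, 0.5, -0.4]
grip_width: 0.0858
finger_force: 0.0
```

View pics/t1.png

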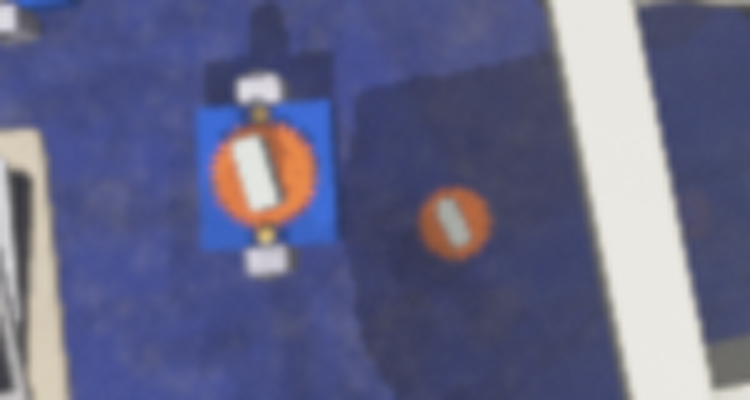

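View pics/t2.png

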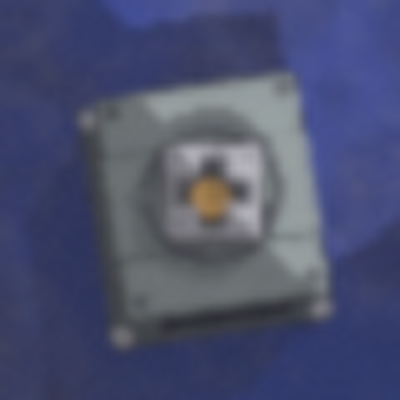

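The top crop shows the gear wheel centred at about (264,176), the tab at (257,173) tilted slightly, and posts above and below it along world x. The second crop shows the hub's bright square at about (213,192), with its cross close to square to the image.

```bash
python3 - <<'E'
from h import *
b=np.load('b.npy',allow_pickle=True).item();c=np.load('c.npy',allow_pickle=True).item()
def seg(c,box,f,k=8):
    im=cv2.resize(c['im'][box[1]:box[3],box[0]:box[2]],None,fx=k,fy=k,interpolation=cv2.INTER_CUBIC)
    m=f(im.astype(int),cv2.cvtColor(im,cv2.COLOR_RGB2HSV).astype(int)).astype(np.uint8)
    cs,_=cv2.findContours(m,cv2.RETR_EXTERNAL,cv2.CHAIN_APPROX_NONE)
    q=max(cs,key=cv2.contourArea).reshape(-1,2)
    return (q+.5)/k-.5+np.array(box[:2])
def onp(c,q,z): return np.array([plane(c,u,v,z)[:2] for u,v in q])
def rect(n,p):
    (x,y),(w,h),a=cv2.minAreaRect((p*1e4).astype(np.float32)); print(n,'c',x/1e4,y/1e4,'size',w/10,h/10,'mm ang of w-side',a); return
wheel=seg(c,(185,218,220,250),lambda i,h:(h[...,0]<18)&(h[...,1]>130)&(h[...,2]>110))
p=onp(c,wheel,.055); (x,y),R=cv2.minEnclosingCircle((p*1e3).astype(np.float32)); print('wheel',x,y,R); e=cv2.fitEllipse((p*1e3).astype(np.float32));print(e)
tab=seg(c,(193,222,209,244),lambda i,h:(h[...,1]<75)&(h[...,2]>150))
rect('tab',onp(c,tab,.097))
blue=seg(c,(180,205,225,260),lambda i,h:(h[...,0]>103)&(h[...,0]<112)&(h[...,1]>190)&(h[...,2]>170)|((h[...,0]<18)&(h[...,1]>130)&(h[...,2]>110)))
rect('stand',onp(c,blue,.045))
for t in(135,145,155):
  hub=seg(b,(270,165,295,193),lambda i,h:(h[...,2]>t)&(h[...,1]<60)&((h[...,1]<25)|(h[...,2]>0))&(abs(i[...,0]-i[...,1])<10)&(i[...,1]-i[...,0]<6))
  rect('hub%d'%t,onp(b,hub,.072))
dr=seg(b,(255,155,305,207),lambda i,h:(h[...,1]<75)&(h[...,2]>85))
rect('drive',onp(b,dr,.06))
E
```

```text
wheel 403.79681396484375 367.080322265625 24.333770751953125
((403.798095703125, 367.15643310546875), (42.704261779785156, 44.457584381103516), 27.906843185424805)
tab c 0.404963671875 0.3673309326171875 size 38.116354370117186 17.158924865722657 mm ang of w-side 20.180631637573242
stand c 0.4035261474609375 0.3677189453125 size 43.78205871582031 47.64706726074219 mm ang of w-side 29.531444549560547
hub135 c 0.53840537109375 0.16808465576171874 size 32.26041870117187 33.78193664550781 mm ang of w-side 88.87449645996094
hub145 c 0.538551904296875 0.167785400390625 size 31.005691528320312 32.23329467773438 mm ang of w-side 88.87450408935547
hub155 c 0.538590234375 0.15786221923828125 size 31.400692749023438 12.403536987304687 mm ang of w-side 8.519250869750977
drive c 0.532756982421875 0.17295118408203125 size 96.43823852539063 84.02803955078124 mm ang of w-side 8.453516960144043
```

```bash
python3 -m creep '{"linear":[[0.5,0.15,0.2],[0.95,0.3,0.4],[0.95,0.3,0.4]],"rotation":[[0,0,0],[0,0,0],[0,0,0]]}' 0 40 && python3 -m creep '{"linear":[[0.38,0.13,0.1],[0.767,0.259,0.3],[0.767,0.259,0.5],[0.767,0.259,0.6],[0.767,0.259,0.6],[0.767,0.259,0.6],[0.767,0.259,0.6],[0.767,0.259,0.6]],"rotation":[[0,0,-0.029],[0,0,-0.058],[0,0,-0.087],[0,0,-0.116],[0,0,-0.145],[0,0,-0.174],[0,0,-0.1875],[0,0,-0.1875]]}'
python3 - <<'E'
from h import *
s=r.state();print(s['joint_pos'].round(1))
d=cam('side');save(d,'s2.png',(150,90,300,200),5);np.save('d.npy',d,allow_pickle=True)
p=s['position'];print(proj(d,p))
E
```

```text
time_s: 1.4
position: [0.4401, 0.2812, 0.2294]
tcp_rot: [[-0.673, 0.739, -0.003], [0.739, 0.673, -0.0], [0.002, -0.003, -1.0]]
ft_force: [0.0, -1.1, 0.5]
grip_width: 0.0425
finger_force: 0.0
time_s: 2.4
position: [0.4043, 0.3673, 0.1594]
tcp_rot: [[-0.943, -0.334, 0.0], [-0.334, 0.943, 0.0], [-0.0, 0.0, -1.0]]
ft_force: [0.5, 0.5, 0.4]
grip_width: 0.0429
finger_force: 0.0
[ 34.2   7.2  92.4  -0.   80.4 -75.3]
[206.62651953 135.98468835]
```

View pics/s2.png

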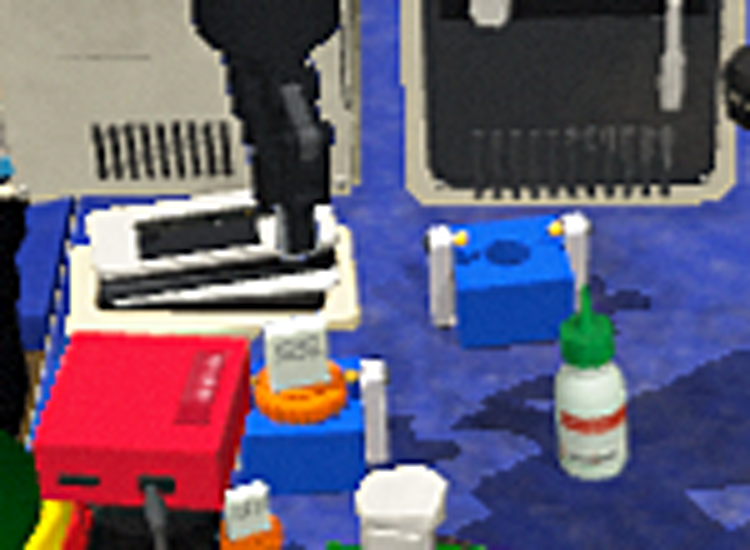

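The side crop shows the fingers (296,250) directly above the gear's tab (298,355), with clear space around them. I'll go down and grip.

```bash
python3 -m creep '{"linear":[[0,0,0.25],[0,0,0.5],[0,0,0.7],[0,0,0.795],[0,0,0.795]],"rotation":[[0,0,0],[0,0,0],[0,0,0],[0,0,0],[0,0,0]]}' 0 60 && python3 -m creep '{"linear":[[0,0,0],[0,0,0],[0,0,0],[0,0,0]],"rotation":[[0,0,0],[0,0,0],[0,0,0],[0,0,0]]}' 1 60
python3 - <<'E'
from h import *
d=np.load('d.npy',allow_pickle=True).item()
print(proj(d,[.4045,.367,.083]), r.state()['moment'])
E
```

```text
time_s: 3.08
position: [0.4043, 0.3669, 0.0637]
tcp_rot: [[-0.943, -0.333, -0.001], [-0.333, 0.943, -0.0], [0.001, -0.0, -1.0]]
ft_force: [-0.3, 0.5, 0.5]
grip_width: 0.0423
finger_force: 0.0
time_s: 3.58
position: [0.4048, 0.3674, 0.0649]
tcp_rot: [[-0.943, -0.334, 0.001], [-0.334, 0.943, 0.001], [-0.002, 0.001, -1.0]]
ft_force: [-2.0, 2.7, 6.7]
grip_width: 0.0135
finger_force: 59.2
[208.69283315 158.5711112 ] [ 0.37899303  0.28514175 -0.04745153]
```

```bash
python3 -m creep '{"linear":[[0,0,-0.05],[0,0,-0.1],[0,0,-0.2],[0,0,-0.35],[0,0,-0.6],[0,0,-0.85],[0,0,-0.85],[0,0,-0.85]],"rotation":[[0,0,0],[0,0,0],[0,0,0],[0,0,0],[0,0,0],[0,0,0],[0,0,0],[0,0,0]]}'
python3 - <<'E'
from h import *
s=r.state();print(s['moment'],s['joint_pos'].round(1))
p=s['position'];d=np.array([.5385,.168,.142+.0])-p;print('tool delta shares',(s['tcp_rot'].T@d/.12).round(3))
d=cam('side');t=cam('top');A=d['im'][90:200,150:300];B=t['im'][150:260,180:330]
im=cv2.resize(np.vstack([A,B]),None,fx=2.7,fy=2.7,interpolation=cv2.INTER_CUBIC);cv2.imwrite('pics/st3.png',im[...,::-1])
E
```

```text
time_s: 4.58
position: [0.4043, 0.3666, 0.1659]
tcp_rot: [[-0.943, -0.334, -0.0], [-0.334, 0.943, -0.0], [0.0, -0.0, -1.0]]
ft_force: [-0.2, -0.1, -2.4]
grip_width: 0.0134
finger_force: 59.8
[-0.01131425  0.0147531  -0.02794126] [ 34.1   6.9  91.9  -0.   81.2 -75.4]
tool delta shares [-0.502 -1.933  0.2  ]
```

View pics/st3.png

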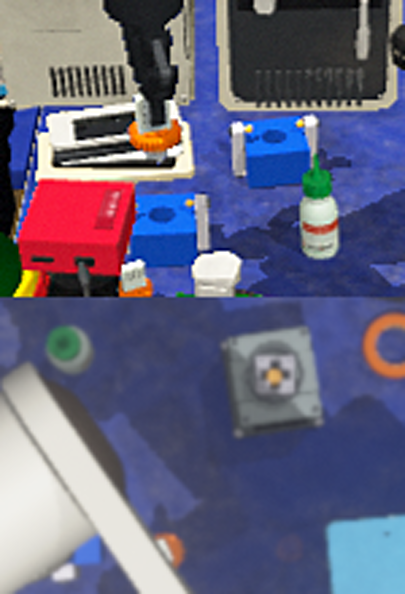

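The gear hangs upright in the fingers and the hub is clear. I'll carry it over and turn it.

```bash
python3 -m creep '{"linear":[[-0.1,-0.4,0],[-0.2,-0.8,0],[-0.25,-0.967,0],[-0.25,-0.967,0]],"rotation":[[0,0,0],[0,0,0],[0,0,0],[0,0,0]]}' && python3 -m creep '{"linear":[[-0.1,-0.4,0],[-0.2,-0.8,0],[-0.254,-0.965,0],[-0.254,-0.965,0],[-0.254,-0.965,0.1]],"rotation":[[0,0,0.02],[0,0,0.04],[0,0,0.0573],[0,0,0.0573],[0,0,0.0573]]}'
python3 - <<'E'
from h import *
s=r.state();p=s['position'];d=np.array([.539,.168,.118])-p;print('tool delta shares',(s['tcp_rot'].T@d/.12).round(4),s['ft_force'],s['moment'],s['joint_pos'].round(1))
d=cam('side');save(d,'s4.png',(200,140,320,240),6);g=np.array([p[0],p[1],p[2]-.019])
print(proj(d,g),proj(d,g-[0,0,.026]),proj(d,[.539,.168,.072]))
E
```

```text
time_s: 5.18
position: [0.4719, 0.2663, 0.1651]
tcp_rot: [[-0.943, -0.332, -0.001], [-0.332, 0.943, -0.001], [0.001, -0.0, -1.0]]
ft_force: [-0.9, 0.2, -0.1]
grip_width: 0.0129
finger_force: 59.8
time_s: 5.8
position: [0.5386, 0.1695, 0.1538]
tcp_rot: [[-1.0, 0.017, 0.001], [0.017, 1.0, 0.0], [-0.001, 0.0, -1.0]]
ft_force: [1.0, -0.3, -1.4]
grip_width: 0.0129
finger_force: 59.8
tool delta shares [-0.0037 -0.0128  0.2982] [ 1.02964297 -0.28020919 -1.44001519] [ 0.00319798  0.0414576  -0.00406038] [  9.6   9.5  90.4   0.   80.1 -79.4]
[257.94893436 190.71956631] [257.99287327 198.62031491] [258.23957921 209.84017446]
```

View pics/s4.png

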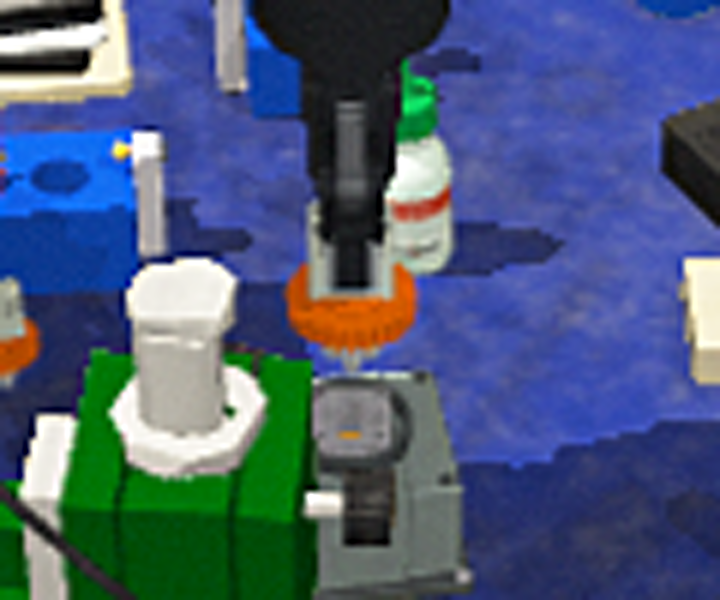

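The side crop shows the stem tip at (352,360) directly over the hub's top face (352,412), about where the projection puts both. I'll start the insertion.

```bash
python3 -m creep '{"linear":[[-0.004,-0.008,0.1],[-0.004,-0.008,0.2],[-0.004,-0.008,0.28],[-0.004,-0.008,0.32],[-0.004,-0.008,0.36],[-0.004,-0.008,0.4],[-0.004,-0.008,0.4]],"rotation":[[0,0,0],[0,0,0],[0,0,0],[0,0,0],[0,0,0],[0,0,0],[0,0,0]]}'
python3 -c "
from h import *
s=r.state();print(s['ft_force'],s['moment'])"
```

```text
time_s: 6.72
position: [0.5389, 0.1697, 0.1054]
tcp_rot: [[-1.0, 0.019, -0.001], [0.019, 1.0, 0.004], [0.001, 0.004, -1.0]]
ft_force: [0.4, 18.8, -6.0]
grip_width: 0.0133
finger_force: 59.5
[ 0.37735543 18.75400938 -6.02311553] [3.89940637 0.0318742  0.0747852 ]
```

```bash
python3 -m creep '{"linear":[[0,0.01,0],[0,0.018,0],[0,0.018,0]],"rotation":[[0,0,0],[0,0,0],[0,0,0]]}'
python3 -c "
from h import *
s=r.state();print(s['ft_force'],s['moment'])"
```

```text
time_s: 7.1
position: [0.539, 0.1705, 0.1054]
tcp_rot: [[-1.0, 0.019, -0.001], [0.019, 1.0, 0.001], [0.001, 0.001, -1.0]]
ft_force: [-1.6, 5.7, -3.7]
grip_width: 0.0132
finger_force: 59.7
[-1.55007257  5.7075065  -3.72157879] [1.4078718  0.27549739 0.11477147]
```

```bash
python3 -m creep '{"linear":[[0,0.01,0],[0,0.01,0]],"rotation":[[0,0,0],[0,0,0]]}'
python3 -c "
from h import *
s=r.state();print(s['ft_force'],s['moment'])"
python3 -m creep '{"linear":[[0,0,0.04],[0,0,0.08],[0,0,0.08]],"rotation":[[0,0,0],[0,0,0],[0,0,0]]}'
python3 -c "
from h import *
s=r.state();print(s['ft_force'],s['moment'])"
```

```text
time_s: 7.35
position: [0.5391, 0.1709, 0.1056]
tcp_rot: [[-1.0, 0.02, -0.001], [0.02, 1.0, -0.0], [0.001, -0.0, -1.0]]
ft_force: [-2.4, 0.7, -2.9]
grip_width: 0.0133
finger_force: 60.1
[-2.42299677  0.71556825 -2.92559298] [0.16526598 0.64896337 0.05455695]
time_s: 7.72
position: [0.5391, 0.1709, 0.096]
tcp_rot: [[-1.0, 0.02, -0.001], [0.02, 1.0, 0.0], [0.001, -0.0, -1.0]]
ft_force: [-4.6, 1.7, 1.6]
grip_width: 0.0129
finger_force: 60.9
[-4.60967017  1.74310369  1.60034815] [0.22043269 1.00377471 0.07986816]
```

```bash
python3 -m creep '{"linear":[[0.005,0.003,0.02],[0.005,0.003,0.04],[0.005,0.003,0.05],[0.005,0.003,0.05]],"rotation":[[0,0,0],[0,0,0],[0,0,0],[0,0,0]]}'
python3 -c "
from h import *
s=r.state();print(s['ft_force'],s['moment'])"
```

```text
time_s: 8.22
position: [0.5391, 0.1711, 0.0918]
tcp_rot: [[-1.0, 0.02, 0.001], [0.02, 1.0, -0.0], [-0.001, -0.0, -1.0]]
ft_force: [-11.0, -1.7, 19.9]
grip_width: 0.0132
finger_force: 63.6
[-10.97914491  -1.68933814  19.9222812 ] [-0.53420574  1.95270741  0.02932243]
```

```bash
python3 -m creep '{"linear":[[0.008,0,0],[0.008,0,0.006],[0.008,0,0.006]],"rotation":[[0,0,0],[0,0,0],[0,0,0]]}'
python3 - <<'E'
from h import *
s=r.state();p=s['position'];print(s['ft_force'],s['moment'],p)
d=cam('side');save(d,'s5.png',(220,150,300,230),7);print(proj(d,[.539,.171,.072]))
E
```

```text
time_s: 8.6
position: [0.539, 0.1711, 0.0918]
tcp_rot: [[-1.0, 0.02, 0.004], [0.02, 1.0, -0.0], [-0.004, -0.0, -1.0]]
ft_force: [-7.0, -2.1, 24.7]
grip_width: 0.0134
finger_force: 64.3
[-7.00308937 -2.0660646  24.68908321] [-0.64535442  1.25757451  0.04247989] [0.53898257 0.1711233  0.09177894]
[258.21662087 209.01797832]
```

View pics/s5.png

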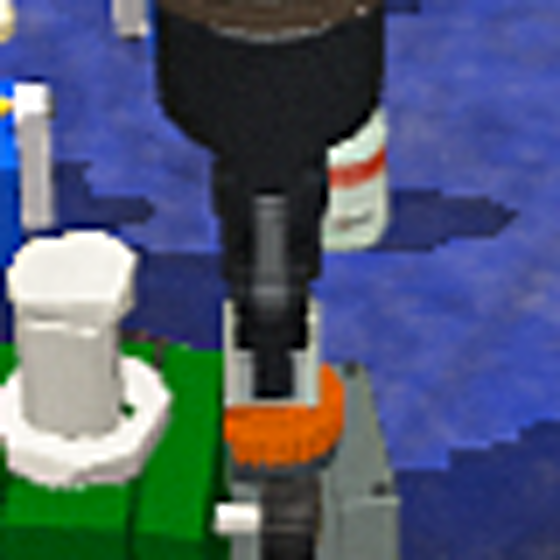

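The crop shows the wheel (about 285,430) flush on the hub. Pressing 0.7 mm further only raised the force, with no more travel, so the gear is seated.

```bash
python3 -c "
from h import *
print(r.finish_job())"
```

```text
the job is handed in; nothing more can be done
None
```

The gear is out of the stand and seated on the drive hub, pressed down at about 25 N with 64 N of grip, and the job was handed in at about 8.7 s; the hand-in gave no verdict, and I judged it flush from the last picture and the hard stop.

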